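# Sort the packing counter into its trays

### The job

Sort the things standing mixed at the front of the packing counter into their trays: the two ribbon spools into the tray with the two round dishes, one in each dish; the two square gift boxes into the tray with the two square bays, one in each bay; and the hand stamp into the small single tray. Everything ends flat on its tray's floor inside the rim, the same way up as now. Leave the sweet tin and the calculator where they are.

Things in the scene. Friction and masses are not known exactly. Their poses are not given: they have to be found in the camera images.
- ribbon_spool_1_mid (a point): Ribbon spool with cream ribbon between two pale grey flanges, lying flat on one flange: diameter 66 mm, 22 mm high; round, so it can be gripped across the flanges in any direction. The point is its centre, 11 mm above its underside; z up.
- ribbon_spool_3_mid (a point): Ribbon spool with red ribbon between two brown card flanges, lying flat on one flange: diameter 66 mm, 26 mm high; round. The point is its centre, 13 mm above its underside; z up.
- gift_box_1_mid (a point): Square kraft-card gift box with a (fixed) lid: 66 x 66 mm, 48 mm high. The point is its centre, 24 mm above its underside; x and y run along its sides, z up.
- gift_box_2_mid (a point): The other square kraft-card gift box with a (fixed) lid: 66 x 66 mm, 46 mm high. The point is its centre, 23 mm above its underside; x and y run along its sides, z up.
- stamp_mid (a point): Wooden hand stamp standing upright: foot 32 mm (its x) by 44 mm (its y) and 17 mm high, above it a round neck of 18 mm diameter up to 32 mm, then a turned knob, 28 mm in diameter, from 32 to 65 mm above the underside. Grip it by the knob. The point is on its axis half-way up, 32.5 mm above its underside; z up.
- ribbon_tray: Fixed low dark metal tray of two round dishes side by side, for ribbon spools. 188 x 92 mm overall, long side along its y. The dishes are centred at y = +48 and y = -48 mm (x = 0) in its frame, each 86 mm in inner diameter; floor 3 mm above the worktop, rim 3 mm thick and 8 mm high above the worktop. Origin: centre of the underside, on the worktop.
- box_tray: Fixed low dark metal tray with two square bays side by side, for gift boxes. 181 x 92 mm overall, long side along its y. The bays are centred at y = +44.5 and y = -44.5 mm (x = 0) in its frame, each 86 x 86 mm inside; floor 3 mm above the worktop, walls 3 mm thick and 8 mm high above the worktop. Origin: centre of the underside, on the worktop.
- stamp_tray: Fixed low dark metal tray with one small oblong bay, for the stamp: 62 (x) by 74 (y) mm outside, 56 by 68 mm inside (the stamp fits at any turn); floor 3 mm above the worktop, walls 8 mm high above the worktop. Origin: centre of the underside, on the worktop.
- sweet_tin_mid (a point): Bystander, stays where it is: round sweet tin with a brown lid, diameter 65 mm, 40 mm high, standing loose at the left of the work. The point is its centre, 20 mm up.
- calculator_mid (a point): Bystander, stays where it is: desk calculator, 112 x 68 mm, 14 mm high, lying loose at the right of the work. The point is its centre, 7 mm up.
There are look-alikes about, which are no part of the job. What is shaped like the part that bears ribbon_spool_1_mid but pink is not meant.

How it is judged (in metres and radians):
At the end, for the whole second after the job is handed in: One spool in each dish, one gift box in each bay, the stamp in its small tray: centres within 13 mm (stamp 15 mm) of the middle of their place along the tray's x and y, resting on the tray floor (height within 3 mm), tilt under 0.1 rad, released and still (x of ribbon_spool_1_mid in the frame of ribbon_tray between -0.013 and 0.013 m and z of ribbon_spool_1_mid in the frame of ribbon_tray between 0.011 and 0.017 m and (y of ribbon_spool_1_mid in the frame of ribbon_tray between 0.035 and 0.061 m or y of ribbon_spool_1_mid in the frame of ribbon_tray between -0.061 and -0.035 m) and angle between each of ribbon_spool_1_mid, ribbon_spool_3_mid, gift_box_1_mid, gift_box_2_mid, stamp_mid's own z axis and vertical below 0.1 rad and linear speed of each of ribbon_spool_1, ribbon_spool_3, gift_box_1, gift_box_2, stamp below 0.01 m/s and x of ribbon_spool_3_mid in the frame of ribbon_tray between -0.013 and 0.013 m and z of ribbon_spool_3_mid in the frame of ribbon_tray between 0.013 and 0.019 m and (y of ribbon_spool_3_mid in the frame of ribbon_tray between 0.035 and 0.061 m or y of ribbon_spool_3_mid in the frame of ribbon_tray between -0.061 and -0.035 m) and x of gift_box_1_mid in the frame of box_tray between -0.013 and 0.013 m and z of gift_box_1_mid in the frame of box_tray between 0.024 and 0.03 m and (y of gift_box_1_mid in the frame of box_tray between 0.0315 and 0.0575 m or y of gift_box_1_mid in the frame of box_tray between -0.0575 and -0.0315 m) and x of gift_box_2_mid in the frame of box_tray between -0.013 and 0.013 m and z of gift_box_2_mid in the frame of box_tray between 0.023 and 0.029 m and (y of gift_box_2_mid in the frame of box_tray between 0.0315 and 0.0575 m or y of gift_box_2_mid in the frame of box_tray between -0.0575 and -0.0315 m) and x of stamp_mid in the frame of stamp_tray between -0.015 and 0.015 m and z of stamp_mid in the frame of stamp_tray between 0.0325 and 0.0385 m and y of stamp_mid in the frame of stamp_tray between -0.015 and 0.015 m); the robot touches nothing.
It fails at once if the sweet tin is pushed or moved by more than 20 mm (distance of sweet_tin_mid from where it was at the start of the episode above 0.02 m).
It fails at once if the calculator is pushed or moved by more than 20 mm (distance of calculator_mid from where it was at the start of the episode above 0.02 m).
It also fails if it takes over 106 s, if anything falls off the work surface, if the arm or the gripper's body presses on something with over 40 N, if the wrist force passes 120 N, or if a joint passes its speed limit or range.

### The arm

A 6-joint arm with a two-finger parallel gripper is mounted at the origin on a cart in front of the work surface, level with it; the furniture and walls round the work are solid. World frame = base frame: x ahead of the robot, y to its left, z up, the work surface at z = 0. Lengths are in mm, angles in rad, forces in N, time in s.
With the tool pointing down it reaches from about 300 to 875 mm from the base axis. Payload 6.4 kg.
Tool frame: the origin (TCP) lies midway between the tips of the shut fingers; the grasp point (between the pads) lies 19 mm behind it; z points along the fingers, y is the line along which they close (so a half turn about z gives the same grasp; the last joint's range is limited). The gripper opens to 88 mm and grips with 3 to 60 N. Pads are 18 mm wide; open, the fingers measure 123 mm over their backs; the gripper's body (75 mm by 187 mm) begins 45 mm behind the grasp point.
Start: joints at [1.026, 0.181, 1.607, -0, 1.354, -0.206], TCP at [191.093, 542.332, 217.214] pointing down, gripper open.
Joint ranges: [-2.99, 2.99], [-0.89, 2.07], [0.3, 2.58], [-1.14, 4.28], [0, 2.63], [-3.12, 3.12]. Speed limits (rad/s): [2.57, 2.57, 3.01, 3.14, 3.14, 3.14].

### API

Orientations are given as a unit quaternion [w, x, y, z].
In Python, from rig import monitor, imaging, ticket gives the robot as it stands. The module is installed in compiled form; this text tells all that it offers.
- The arm moves only by the shell command python3 -m pendant 'ROWS' [FORCE]. ROWS is JSON, a list of rows, each an object with "rotation": the turn, a rotation vector about the tool's x, y, z in degrees, a list of three; "travel": the shift along the tool's x, y, z in m, a list of three; "claw": the finger opening in m, from 0 to 0.0881. In form: [{"rotation": [ax, ay, az], "travel": [x, y, z], "claw": claw}, ...]. A call has 1 to 8 rows; each row is the pose to reach, as a shift and turn from the pose commanded when the call began, along the tool's axes at that moment; what a row does not reach only later rows make up. A row lasts 1/8 s, in which the tool goes at most 62.5 mm and 10.7 degrees, less where a joint would pass 70% of its speed; a pose out of reach is approached as far as the arm can. A call with a gripper value outside its range is refused whole. The fingers move at their own pace and stop on an object; FORCE is the grip in N (left out, the last holds). Time passes only in rows, so rows that repeat a pose let the fingers close. It gives the time, the measured TCP pose, the force, the opening and the grip force at its end, in the units of the state.
- monitor.get_obs(): the state, without advancing time (a new reading comes with each control period).
- imaging.read_camera(name): name is "scene" or "top"; returns a dict with "pixels" (400x640x3 uint8, red, green, blue), "fx", "fy", "cx", "cy" (pixels), "k1" (the pictures are not rectified: a ray, as slopes to the right and down, at radius r is drawn at 1 + k1 r^2 times it, then the intrinsics apply), "R" (3x3) and "t" (3): a world point X has camera coordinates R X + t. Camera axes: x right, y down, z forward; pixel columns grow to the right and rows downward; lengths in mm; the calibration is good to about 2 mm. A picture is of the moment at which its call begins. There is no depth.
- ticket.job_done(): hands the job in; it is judged then, once.
The state is a dict: "t": time; "q": joint angles; "joint_velocities": joint speeds; "joint_efforts": joint torques, N m; "eef_pos": TCP position; "tcp_rot": TCP orientation; "ft_force": force on the tool from outside, world axes, zero at the start; "ft_torque": the same for the moment, N m; "width": finger opening in mm; "finger_force": force on a finger pad.
Only numpy, scipy, OpenCV 4.12 (cv2) and the standard library are available. Lean on these libraries where they do the work, as an engineer would, in place of code of your own. Each camera call takes 0.05 s, during which the arm holds its last target. There are 200 camera calls.

## Working session

There is one attempt and no reset: what is moved stays moved. The work goes in short steps, Python scripts to look and compute and a shell command to move; the robot and the scene stay as the last step left them, time stands still between calls to the robot, and variables do not carry over. Pictures are saved under pics/ and viewed, at most 14 in all, crops included, and the job is handed in when it is done.

```bash
mkdir -p pics; cat > h.py <<'E'
import numpy as np,cv2
from rig import monitor,imaging
def snap(n,f):
    c=imaging.read_camera(n); cv2.imwrite(f'pics/{f}.png',c['pixels'][:,:,::-1]); np.save(f'pics/{f}.npy',c,allow_pickle=True); return c
def load(f): return np.load(f'pics/{f}.npy',allow_pickle=True).item()
def ray(c,u,v):
    a=np.array([(u-c['cx'])/c['fx'],(v-c['cy'])/c['fy']]); b=a.copy()
    for _ in range(20): b=a/(1+c['k1']*(b@b))
    R=np.array(c['R']);t=np.array(c['t']); return -R.T@t, R.T@np.array([*b,1])
def at(c,u,v,z):
    o,d=ray(c,u,v); return (o+d*(z-o[2])/d[2])
def proj(c,X):
    p=np.array(c['R'])@np.array(X)+np.array(c['t']); b=p[:2]/p[2]; b=b*(1+c['k1']*(b@b)); return b*[c['fx'],c['fy']]+[c['cx'],c['cy']]
E
python3 - <<'E'
from h import *
for n in('top','scene'):
    c=snap(n,n+'0'); print(n,-np.array(c['R']).T@c['t'],c['fx'],c['k1'])
s=monitor.get_obs();print(s['eef_pos'],s['tcp_rot'],s['width'],s['t'])
E
```

```text
top [ 224.10695129   16.89434965 1433.41298587] 447.37501154174646 0.022953684017245554
scene [ -28.73361435 -772.74232754  979.86974861] 468.96947464674787 -0.014710683043690114
[190.80028257 541.87000613 216.40419625] [-2.92288102e-04  1.68573767e-01  9.85688717e-01 -7.43371078e-04] 87.9610513108152 0.1
```

View pics/top0.png

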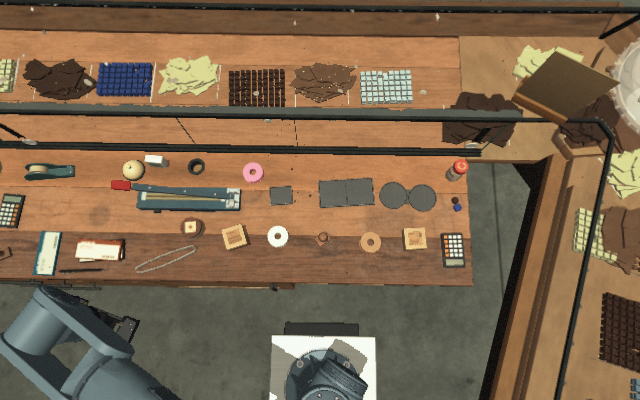

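View pics/scene0.png

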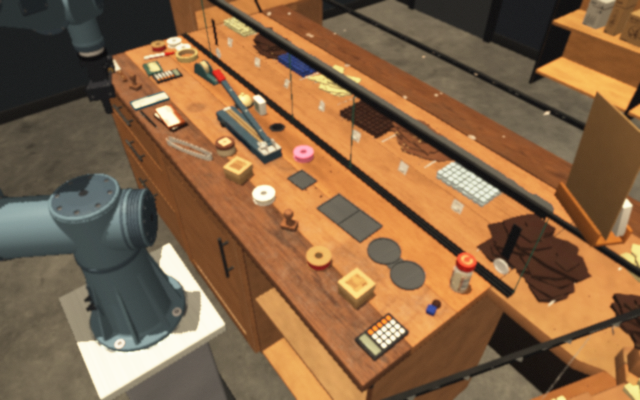

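The top view shows the work row. White/cream spool at (278,236), brown spool at (370,242), boxes at (234,236) and (415,238), stamp at (322,238). The trays are stamp (282,195), box (346,192) and ribbon (408,196), with the tin at (191,227) and the calculator at (453,250).

There are three possible spools of the ribbon_spool_1 shape: (278,236) pale, (253,173) pink and (197,167) dark. The pale one fits the description. I'll confirm that in an enlarged crop.

```bash
python3 - <<'E'
from h import *
c=load('top0');p=c['pixels'][:,:,::-1]
cv2.imwrite('pics/crop1.png',cv2.resize(p[150:275,170:480],None,fx=2.58,fy=2.58,interpolation=cv2.INTER_CUBIC))
s=load('scene0')['pixels'][:,:,::-1]
cv2.imwrite('pics/crop2.png',cv2.resize(s[130:360,200:500],None,fx=2.6,fy=2.6,interpolation=cv2.INTER_CUBIC))
for n,u,v,z in [('pale',278,236,22),('red',370,242,26),('b1',234,236,47),('b2',415,238,47),('stamp',322,238,60),('tin',191,227,40),('calc',453,250,14),('st',282,195,3),('bt',346,192,3),('rt',408,196,3),('edge',320,285,0),('rail',300,150,0)]:print(n,at(c,u,v,z).round())
# dark tray masks
hsv=cv2.cvtColor(p,cv2.COLOR_BGR2HSV); m=((hsv[:,:,1]<70)&(hsv[:,:,2]<110)).astype('u1'); 
m[:178]=0;m[215:]=0;m[:,:262]=0;m[:,445:]=0
for k in cv2.findContours(m,0,1)[0]:
    if cv2.contourArea(k)>100:
        r=cv2.minAreaRect(k); b=np.array([at(c,*q,8)[:2] for q in cv2.boxPoints(r)]); print('tray',r,b.mean(0).round(1),[np.linalg.norm(b[i]-b[i-1]).round(1) for i in(1,2)],np.degrees(np.arctan2(*(b[1]-b[0])[::-1])).round(1))
E
```

```text
pale [453. 148.  22.]
red [ 438. -144.   26.]
b1 [446. 284.  47.]
b2 [ 450. -282.   47.]
stamp [443.   8.  60.]
tin [474. 422.  40.]
calc [ 419. -408.   14.]
st [593. 142.   3.]
bt [606. -69.   3.]
rt [ 596. -274.    3.]
edge [302.  12.   0.]
rail [752.  87.   0.]
tray ((281.0, 195.5), (17.0, 22.0), 90.0) [589.9 144.6] [np.float64(72.7), np.float64(57.8)] -89.1
tray ((407.5761413574219, 196.4340057373047), (55.64394760131836, 25.435197830200195), 4.085616588592529) [ 593.6 -271. ] [np.float64(86.6), np.float64(182.8)] -4.8
tray ((345.93194580078125, 192.41049194335938), (26.635528564453125, 54.58100128173828), 86.42366790771484) [604.1 -68.9] [np.float64(181.2), np.float64(90.8)] -85.4
```

View pics/crop1.png

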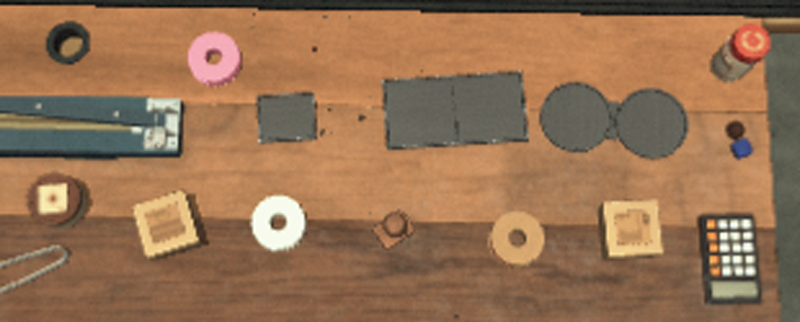

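View pics/crop2.png

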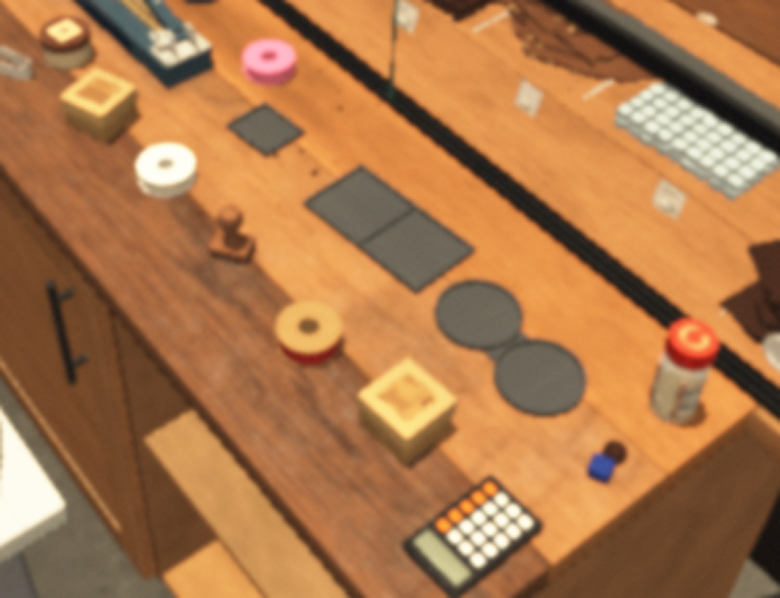

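The crops confirm the targets: pale cream/grey spool at top (278,236), red ribbon between brown flanges at (370,242), two kraft boxes, and one stamp. The pink spool at (253,173) is the decoy. Next are precise centres, yaws, and the position of the guard bar.

```bash
python3 - <<'E'
from h import *
c=load('top0');p=c['pixels'][:,:,::-1];sc=load('scene0')
hsv=cv2.cvtColor(p,cv2.COLOR_BGR2HSV)
for n,u,v in [('b1',234,236),('wood',300,215),('wood2',250,262),('red',362,242),('pale',270,236),('knob',323,236),('foot',318,243),('side',247,246)]:print(n,hsv[v,u])
def rep(n,m,box,z):
    x0,y0,x1,y1=box; k=np.zeros_like(m,'u1');k[y0:y1,x0:x1]=m[y0:y1,x0:x1]
    k=max(cv2.findContours(k,0,1)[0],key=cv2.contourArea);k=cv2.convexHull(k)
    q=np.array([at(c,*a[0],z)[:2] for a in k],'f4')
    r=cv2.minAreaRect(q);(cx,cy),rad=cv2.minEnclosingCircle(q)
    print(n,'rect',np.round(r[0],1),np.round(r[1],1),round(r[2],1),'circ',round(cx,1),round(cy,1),round(rad,1))
H,S,V=[hsv[:,:,i].astype(int) for i in range(3)]
for t in(125,140,155):
  kr=(S<t)&(V>170); print(t)
  rep('box1',kr,(215,218,252,256),47);rep('box2',kr,(398,222,432,254),47);rep('red',kr,(355,228,386,256),26)
rep('pale',(S<60)&(V>150),(260,220,296,252),22)
# bar triangulation
def planeline(a,b):
    o,d1=ray(sc,*a);_,d2=ray(sc,*b);return o,np.cross(d1,d2)
g=cv2.cvtColor(sc['pixels'],cv2.COLOR_RGB2GRAY);
o,n=planeline((330,85),(540,195))
for u,v in((200,111),(300,113),(400,115)):
    a,d=ray(c,u,v);print('bar',(a+d*((o-a)@n)/(d@n)).round())
for u,v in((120,147),(300,150),(450,153)): print('rail0',at(c,u,v,0).round(),proj(sc,at(c,u,v,0)).round(),proj(sc,at(c,u,v,60)).round())
E
```

```text
b1 [ 15 131 175]
wood [ 13 133 201]
wood2 [ 12 127 135]
red [ 16 123 210]
pale [ 36  14 250]
knob [ 13 127 169]
foot [ 12 131 181]
side [ 13 124 121]
125
box1 rect [446.2 285.1] [66.  65.2] 18.8 circ 446.0 285.5 44.2
box2 rect [ 451.1 -281.9] [66.1 66.4] 1.7 circ 451.4 -282.4 44.5
red rect [ 443.2 -144.8] [66.5 71. ] 77.7 circ 447.3 -142.3 41.9
140
box1 rect [456.1 287.7] [ 99.8 113.6] 3.0 circ 470.1 289.6 66.1
box2 rect [ 459.5 -291.7] [82.2 86.5] 1.0 circ 459.5 -293.8 58.2
red rect [ 444.4 -145. ] [76.7 95.8] 1.0 circ 458.1 -143.6 52.4
155
box1 rect [456.1 287.7] [ 99.8 113.6] 3.0 circ 470.1 289.6 66.1
box2 rect [ 459.5 -291.7] [82.2 86.5] 1.0 circ 459.5 -293.8 58.2
red rect [ 444.4 -145. ] [76.7 95.8] 1.0 circ 458.1 -143.6 52.4
pale rect [452.9 151.3] [64.4 63.9] 0.9 circ 452.7 149.5 34.0
bar [796. 377. 202.]
bar [772.  77. 249.]
bar [ 750. -200.  294.]
rail0 [752. 696.   0.] [254.  92.] [252.  83.]
rail0 [752.  87.   0.] [353. 170.] [349. 159.]
rail0 [ 749. -420.    0.] [478. 271.] [472. 256.]
```

```bash
cat >> h.py <<'E'
def go(x,y,z,yaw):  # yaw: world angle (deg) of closing line minus 90
    s=monitor.get_obs();P=s['eef_pos'];w,a,b,c=s['tcp_rot']
    from scipy.spatial.transform import Rotation as Ro
    R=Ro.from_quat([a,b,c,w]); G=Ro.from_euler('z',yaw,degrees=True)*Ro.from_quat([0,1,0,0])
    r=(R.inv()*G); 
    print('at',np.round(P,1),'w',round(s['width'],1),'t',s['t'],'travel',(R.inv().apply(np.array([x,y,z])-P)/1000).round(4),'rot',r.as_rotvec(degrees=True).round(2))
E
python3 - <<'E'
from h import *
c=load('top0');sc=load('scene0');p=c['pixels']
g=cv2.resize(cv2.cvtColor(p,cv2.COLOR_RGB2GRAY)[222:264,348:394],None,fx=8,fy=8,interpolation=cv2.INTER_CUBIC)
for k in cv2.HoughCircles(g,cv2.HOUGH_GRADIENT_ALT,1,50,param1=100,param2=.5,minRadius=70,maxRadius=110)[0][:3]:
    u,v=(k[:2]+.5)/8-.5+[348,222];print('red',k,at(c,u,v,26))
H=cv2.cvtColor(p,cv2.COLOR_RGB2LAB)[:,:,2].astype(int)
o1,d1=ray(c,323.1,236.4)
o2,d2=ray(sc,288.5,212.7)
A=np.array([d1,-d2]).T;s=np.linalg.lstsq(A,o2-o1,rcond=None)[0];print('knob',o1+d1*s[0],o2+d2*s[1])
for f,a in((sc,np.array([232,338,272,372]) ),):pass
a=p[222:256,304:342][:,:,::-1];b=sc['pixels'][190:250,255:325][:,:,::-1]
a=cv2.resize(a,(400,358),interpolation=cv2.INTER_CUBIC);b=cv2.resize(b,(400,343),interpolation=cv2.INTER_CUBIC);cv2.imwrite('pics/st.png',np.hstack([a[:343],b]))
go(446,285.3,100,18.8-0)
E
```

```text
Traceback (most recent call last):
TypeError: 'NoneType' object is not subscriptable
```

```bash
python3 - <<'E'
from h import *
c=load('top0');sc=load('scene0');p=c['pixels']
g=cv2.resize(cv2.cvtColor(p,cv2.COLOR_RGB2GRAY)[222:264,348:394],None,fx=8,fy=8,interpolation=cv2.INTER_CUBIC)
k=cv2.HoughCircles(g,cv2.HOUGH_GRADIENT,1,60,param1=60,param2=12,minRadius=76,maxRadius=98)
for k in k[0][:3]:
    u,v=(k[:2]+.5)/8-.5+[348,222];print('red',k,u,v,at(c,u,v,26))
hsv=cv2.cvtColor(p,cv2.COLOR_RGB2HSV);m=((hsv[:,:,1]<125)&(hsv[:,:,2]>170)).astype('u1');m[:228]=0;m[257:]=0;m[:,:352]=0;m[:,388:]=0
m=cv2.morphologyEx(m,cv2.MORPH_OPEN,np.ones((4,4)));k=max(cv2.findContours(m,0,1)[0],key=cv2.contourArea);print(cv2.boundingRect(k),cv2.fitEllipse(cv2.convexHull(k)))
o1,d1=ray(c,323.1,236.4);o2,d2=ray(sc,288.5,212.7)
s=np.linalg.lstsq(np.array([d1,-d2]).T,o2-o1,rcond=None)[0];print('knob',o1+d1*s[0],o2+d2*s[1])
a=p[222:256,304:342][:,:,::-1];b=sc['pixels'][190:250,255:325][:,:,::-1]
a=cv2.resize(a,None,fx=10,fy=10,interpolation=cv2.INTER_CUBIC);b=cv2.resize(b,(400,340),interpolation=cv2.INTER_CUBIC);cv2.imwrite('pics/st.png',np.hstack([a,b]))
go(446,285.3,100,18.8)
E
```

```text
red [183.5 165.5  79.3] 370.5 242.25 [ 436.99607804 -145.82961869   26.        ]
(362, 241, 18, 12) ((370.4642333984375, 246.44664001464844), (11.20975112915039, 18.51129913330078), 107.5184555053711)
knob [447.81853555   4.729649    58.93060374] [447.79325213   4.74016079  58.92639556]
at [190.8 541.9 216.4] w 88.0 t 0.1 travel [-0.326  -0.157   0.1165] rot [ -0.08  -0.05 -38.21]
```

View pics/st.png

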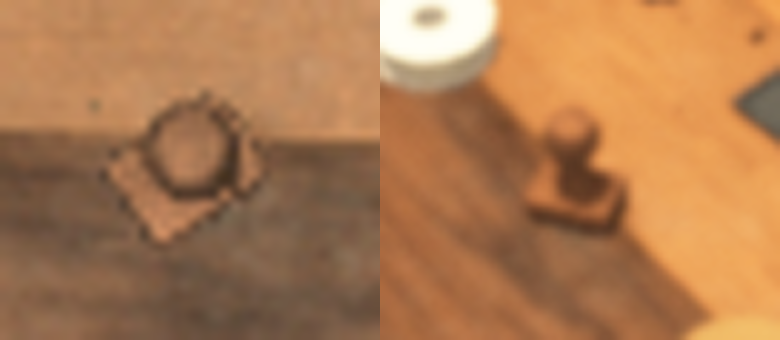

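Left half: the knob is at about px (322.5,236.3) with its foot turned about 35°. Right half: the same knob in the scene view at (288.6,213.3). Axis is about (447,6.5). I'll start with box 1.

```bash
python3 -m pendant '[{"rotation":[0,0,-38.2],"travel":[-0.326,-0.157,0.1165],"claw":0.088},{"rotation":[0,0,-38.2],"travel":[-0.326,-0.157,0.1165],"claw":0.088},{"rotation":[0,0,-38.2],"travel":[-0.326,-0.157,0.1165],"claw":0.088},{"rotation":[0,0,-38.2],"travel":[-0.326,-0.157,0.1165],"claw":0.088},{"rotation":[0,0,-38.2],"travel":[-0.326,-0.157,0.1165],"claw":0.088},{"rotation":[0,0,-38.2],"travel":[-0.326,-0.157,0.1165],"claw":0.088},{"rotation":[0,0,-38.2],"travel":[-0.326,-0.157,0.1165],"claw":0.088},{"rotation":[0,0,-38.2],"travel":[-0.326,-0.157,0.1165],"claw":0.088}]' 25
python3 -c "
from h import *
go(446,285.3,15,18.8)"
```

```text
t: 1.1
eef_pos: [446.4, 285.2, 100.1]
tcp_rot: [-0.001, -0.162, 0.987, 0.0]
ft_force: [0.5, 0.5, -0.4]
width: 87.8
finger_force: 0.0
at [446.4 285.2 100.1] w 87.8 t 1.1 travel [0.0002 0.0002 0.0851] rot [ 0.02 -0.09 -0.15]
```

```bash
python3 -m pendant '[{"rotation":[0,0,0],"travel":[0,0,0.05],"claw":0.088},{"rotation":[0,0,0],"travel":[0,0,0.085],"claw":0.088},{"rotation":[0,0,0],"travel":[0,0,0.085],"claw":0.088},{"rotation":[0,0,0],"travel":[0,0,0.085],"claw":0.055},{"rotation":[0,0,0],"travel":[0,0,0.085],"claw":0.055},{"rotation":[0,0,0],"travel":[0,0,0.085],"claw":0.055},{"rotation":[0,0,0],"travel":[0,0,0.085],"claw":0.055}]' 25
python3 -c "
from h import *
go(446,285.3,105,18.8)
go(600,-18.5,105,4.6)
go(600,-18.5,19,4.6)"
```

```text
t: 1.98
eef_pos: [447.6, 286.8, 17.5]
tcp_rot: [0.001, -0.163, 0.987, 0.001]
ft_force: [-1.8, 1.7, 6.9]
width: 65.8
finger_force: 25.0
at [447.6 286.8  17.5] w 65.8 t 1.975 travel [ 0.0017 -0.0008 -0.0875] rot [ 0.04  0.17 -0.01]
at [447.6 286.8  17.5] w 65.8 t 1.975 travel [-0.0463 -0.3381 -0.0875] rot [ 0.06  0.17 14.19]
at [447.6 286.8  17.5] w 65.8 t 1.975 travel [-0.046  -0.3381 -0.0015] rot [ 0.06  0.17 14.19]
```

```bash
python3 -m pendant '[{"rotation":[0,0,0],"travel":[0,0,-0.05],"claw":0.055},{"rotation":[0,0,0],"travel":[0,0,-0.08],"claw":0.055},{"rotation":[0,0,14.2],"travel":[-0.046,-0.338,-0.08],"claw":0.055},{"rotation":[0,0,14.2],"travel":[-0.046,-0.338,-0.08],"claw":0.055},{"rotation":[0,0,14.2],"travel":[-0.046,-0.338,-0.08],"claw":0.055},{"rotation":[0,0,14.2],"travel":[-0.046,-0.338,-0.08],"claw":0.055},{"rotation":[0,0,14.2],"travel":[-0.046,-0.338,-0.08],"claw":0.055},{"rotation":[0,0,14.2],"travel":[-0.046,-0.338,-0.08],"claw":0.055}]'
python3 -c "
from h import *
go(600,-18.5,20.5,4.6)"
```

```text
t: 2.98
eef_pos: [600.3, -22.9, 96.6]
tcp_rot: [0.001, -0.038, 0.999, -0.0]
ft_force: [0.6, 1.0, -1.0]
width: 65.8
finger_force: 25.0
at [600.3 -22.9  96.6] w 65.8 t 2.975 travel [0.0001 0.0045 0.0761] rot [-0.06  0.1  -0.2 ]
```

```bash
python3 -m pendant '[{"rotation":[0,0,0],"travel":[0,0.003,0.04],"claw":0.055},{"rotation":[0,0,0],"travel":[0,0.003,0.065],"claw":0.055},{"rotation":[0,0,0],"travel":[0,0.003,0.073],"claw":0.055},{"rotation":[0,0,0],"travel":[0,0.003,0.076],"claw":0.055},{"rotation":[0,0,0],"travel":[0,0.003,0.076],"claw":0.055}]'
python3 -c "
from h import *
go(600,-18.5,20.5,4.6)"
```

```text
t: 3.6
eef_pos: [599.6, -16.4, 21.2]
tcp_rot: [0.001, -0.04, 0.999, -0.0]
ft_force: [-0.1, -0.3, -0.9]
width: 65.2
finger_force: 25.0
at [599.6 -16.4  21.2] w 65.2 t 3.6 travel [-0.0002 -0.0021  0.0007] rot [-0.04  0.13 -0.  ]
```

```bash
python3 -m pendant '[{"rotation":[0,0,0],"travel":[0,-0.003,0],"claw":0.055},{"rotation":[0,0,0],"travel":[0,-0.003,0.001],"claw":0.055},{"rotation":[0,0,0],"travel":[0,-0.003,0.001],"claw":0.08},{"rotation":[0,0,0],"travel":[0,-0.003,0.001],"claw":0.08},{"rotation":[0,0,0],"travel":[0,-0.003,0.001],"claw":0.08},{"rotation":[0,0,0],"travel":[0,-0.003,-0.05],"claw":0.08},{"rotation":[0,0,0],"travel":[0,-0.003,-0.085],"claw":0.088}]'
python3 -c "
from h import *
go(451,-282,105,1.7)"
```

```text
t: 4.47
eef_pos: [599.1, -19.3, 106.1]
tcp_rot: [0.0, -0.04, 0.999, -0.0]
ft_force: [0.1, 0.1, 0.2]
width: 87.4
finger_force: 0.0
at [599.1 -19.3 106.1] w 87.4 t 4.475 travel [ 0.1686 -0.25    0.0011] rot [-0.01  0.03  2.89]
```

```bash
python3 -m pendant '[{"rotation":[0,0,2.9],"travel":[0.1686,-0.25,0],"claw":0.088},{"rotation":[0,0,2.9],"travel":[0.1686,-0.25,0],"claw":0.088},{"rotation":[0,0,2.9],"travel":[0.1686,-0.25,0],"claw":0.088},{"rotation":[0,0,2.9],"travel":[0.1686,-0.25,0],"claw":0.088},{"rotation":[0,0,2.9],"travel":[0.1686,-0.25,0],"claw":0.088},{"rotation":[0,0,2.9],"travel":[0.1686,-0.25,0],"claw":0.088},{"rotation":[0,0,2.9],"travel":[0.1686,-0.25,0],"claw":0.088}]'
python3 -c "
from h import *
go(451,-282,15,1.7)"
```

```text
t: 5.35
eef_pos: [450.8, -281.6, 104.6]
tcp_rot: [-0.0, -0.014, 1.0, 0.0]
ft_force: [0.7, 1.0, 0.7]
width: 88.3
finger_force: 0.0
at [ 450.8 -281.6  104.6] w 88.3 t 5.35 travel [-0.0002 -0.0005  0.0896] rot [ 0.04 -0.   -0.06]
```

```bash
python3 -m pendant '[{"rotation":[0,0,0],"travel":[0,0,0.05],"claw":0.088},{"rotation":[0,0,0],"travel":[0,0,0.088],"claw":0.088},{"rotation":[0,0,0],"travel":[0,0,0.088],"claw":0.088},{"rotation":[0,0,0],"travel":[0,0,0.088],"claw":0.055},{"rotation":[0,0,0],"travel":[0,0,0.088],"claw":0.055},{"rotation":[0,0,0],"travel":[0,0,0.088],"claw":0.055},{"rotation":[0,0,0],"travel":[0,0,0.088],"claw":0.055}]' 25
python3 -c "
from h import *
go(608,-119.5,98,4.6)"
```

```text
t: 6.22
eef_pos: [452.0, -282.7, 18.5]
tcp_rot: [0.001, -0.015, 1.0, -0.001]
ft_force: [-0.0, 2.4, 6.2]
width: 65.9
finger_force: 24.9
at [ 452.  -282.7   18.5] w 65.9 t 6.225 travel [-0.1609  0.1584 -0.0794] rot [-0.11  0.14 -2.91]
```

```bash
python3 -m pendant '[{"rotation":[0,0,0],"travel":[0,0,-0.05],"claw":0.055},{"rotation":[0,0,0],"travel":[0,0,-0.08],"claw":0.055},{"rotation":[0,0,-2.9],"travel":[-0.161,0.158,-0.08],"claw":0.055},{"rotation":[0,0,-2.9],"travel":[-0.161,0.158,-0.08],"claw":0.055},{"rotation":[0,0,-2.9],"travel":[-0.161,0.158,-0.08],"claw":0.055},{"rotation":[0,0,-2.9],"travel":[-0.161,0.158,-0.08],"claw":0.055},{"rotation":[0,0,-2.9],"travel":[-0.161,0.158,-0.08],"claw":0.055},{"rotation":[0,0,-2.9],"travel":[-0.161,0.158,-0.08],"claw":0.055}]'
python3 -c "
from h import *
go(608,-119.5,21.5,4.6)"
```

```text
t: 7.22
eef_pos: [606.5, -119.6, 96.8]
tcp_rot: [-0.0, -0.04, 0.999, -0.0]
ft_force: [-0.4, 1.0, -0.7]
width: 65.9
finger_force: 24.9
at [ 606.5 -119.6   96.8] w 65.9 t 7.225 travel [-0.0015  0.      0.0753] rot [-0.01 -0.03 -0.  ]
```

```bash
python3 -m pendant '[{"rotation":[0,0,0],"travel":[0,0,0.04],"claw":0.055},{"rotation":[0,0,0],"travel":[0,0,0.065],"claw":0.055},{"rotation":[0,0,0],"travel":[0,0,0.073],"claw":0.055},{"rotation":[0,0,0],"travel":[0,0,0.076],"claw":0.055},{"rotation":[0,0,0],"travel":[0,0,0.076],"claw":0.055}]'
python3 -c "
from h import *
go(608,-119.5,21.5,4.6)"
```

```text
t: 7.85
eef_pos: [607.8, -120.2, 22.1]
tcp_rot: [0.001, -0.04, 0.999, -0.0]
ft_force: [-0.1, -0.4, 0.1]
width: 65.7
finger_force: 24.9
at [ 607.8 -120.2   22.1] w 65.7 t 7.85 travel [-0.0003  0.0006  0.0006] rot [-0.06  0.11 -0.05]
```

```bash
python3 -m pendant '[{"rotation":[0,0,0],"travel":[0,0,0.001],"claw":0.055},{"rotation":[0,0,0],"travel":[0,0,0.001],"claw":0.08},{"rotation":[0,0,0],"travel":[0,0,0.001],"claw":0.08},{"rotation":[0,0,0],"travel":[0,0,0.001],"claw":0.08},{"rotation":[0,0,0],"travel":[0,0,-0.05],"claw":0.08},{"rotation":[0,0,0],"travel":[0,0,-0.085],"claw":0.088}]'
python3 -c "
from h import *
go(437.5,-145.5,105,0)"
```

```text
t: 8.6
eef_pos: [607.3, -119.3, 107.2]
tcp_rot: [0.0, -0.04, 0.999, -0.0]
ft_force: [0.8, -0.4, 0.6]
width: 87.3
finger_force: 0.0
at [ 607.3 -119.3  107.2] w 87.3 t 8.6 travel [ 0.1714 -0.0125  0.0021] rot [-0.02  0.04  4.6 ]
```

```bash
python3 -m pendant '[{"rotation":[0,0,4.6],"travel":[0.171,-0.0125,0],"claw":0.088},{"rotation":[0,0,4.6],"travel":[0.171,-0.0125,0],"claw":0.088},{"rotation":[0,0,4.6],"travel":[0.171,-0.0125,0.02],"claw":0.088},{"rotation":[0,0,4.6],"travel":[0.171,-0.0125,0.05],"claw":0.088},{"rotation":[0,0,4.6],"travel":[0.171,-0.0125,0.05],"claw":0.088},{"rotation":[0,0,4.6],"travel":[0.171,-0.0125,0.05],"claw":0.088}]'
python3 - <<'E'
from h import *
go(437.5,-145.5,8,0); snap('scene','scene1')
p=cv2.imread('pics/scene1.png'); cv2.imwrite('pics/crop3.png',cv2.resize(p[130:330,240:500],None,fx=2.6,fy=2.6))
E
```

```text
t: 9.35
eef_pos: [438.5, -145.8, 56.6]
tcp_rot: [0.0, -0.0, 1.0, -0.0]
ft_force: [1.0, 0.4, 0.6]
width: 88.2
finger_force: 0.0
at [ 438.5 -145.8   56.6] w 88.2 t 9.35 travel [0.0011 0.0003 0.0486] rot [-0.03  0.05  0.01]
```

View pics/crop3.png

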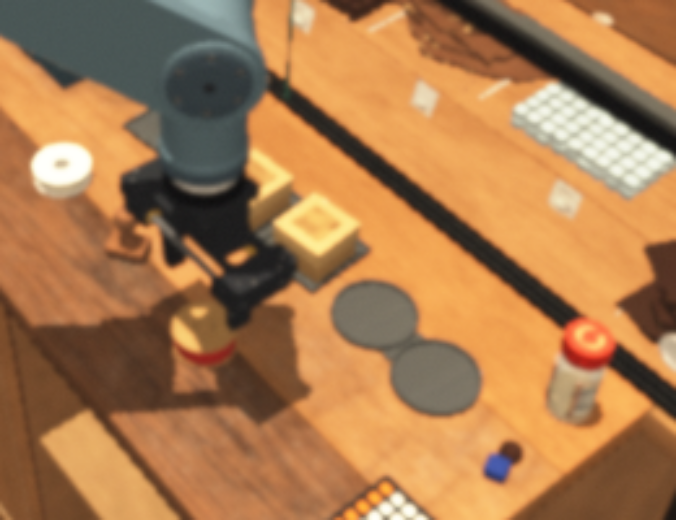

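Both boxes sit in their bays (crop about (255,190) and (315,235)), and the gripper straddles the red spool at crop (205,335). Grasping it now.

```bash
python3 -m pendant '[{"rotation":[0,0,0],"travel":[0.001,0,0.049],"claw":0.088},{"rotation":[0,0,0],"travel":[0.001,0,0.049],"claw":0.088},{"rotation":[0,0,0],"travel":[0.001,0,0.049],"claw":0.055},{"rotation":[0,0,0],"travel":[0.001,0,0.049],"claw":0.055},{"rotation":[0,0,0],"travel":[0.001,0,0.049],"claw":0.055},{"rotation":[0,0,0],"travel":[0.001,0,0.049],"claw":0.055},{"rotation":[0,0,0],"travel":[0.001,0,0.049],"claw":0.055}]' 15
python3 -c "
from h import *
go(590,-321.5,60,0)"
```

```text
t: 10.28
eef_pos: [436.7, -145.5, 7.0]
tcp_rot: [0.0, 0.0, 1.0, -0.0]
ft_force: [0.4, 0.3, 0.3]
width: 54.8
finger_force: 0.0
at [ 436.7 -145.5    7. ] w 54.8 t 10.275 travel [-0.1534 -0.176  -0.0529] rot [-0.02  0.02 -0.01]
```

The fingers closed to 55 mm with no force, so I need to look.

```bash
python3 - <<'E'
from h import *
a=snap('scene','s2')['pixels'][200:300,290:400][:,:,::-1]; b=snap('top','t2')['pixels'][215:275,340:400][:,:,::-1]
cv2.imwrite('pics/c4.png',np.hstack([cv2.resize(a,(440,400),interpolation=2),cv2.resize(b,(340,400),interpolation=2)]))
E
```

```text
(no output)
```

View pics/c4.png

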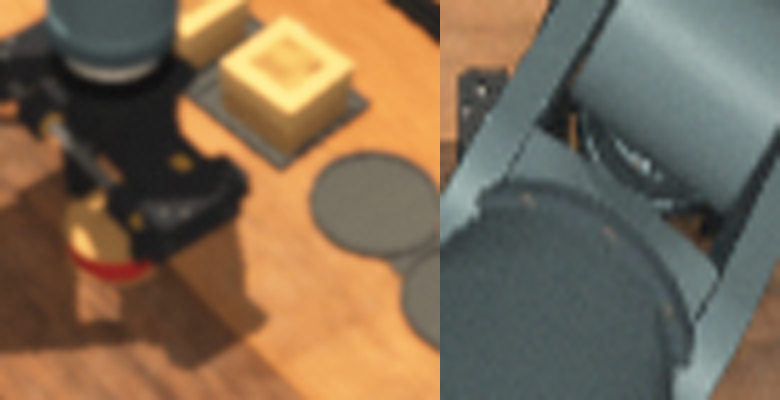

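```bash
python3 -m pendant '[{"rotation":[0,0,0],"travel":[0,0,0],"claw":0.088},{"rotation":[0,0,0],"travel":[0,0,0],"claw":0.088},{"rotation":[0,0,0],"travel":[0,0,0],"claw":0.088},{"rotation":[0,0,0],"travel":[0,0,-0.06],"claw":0.088},{"rotation":[0,0,0],"travel":[0,0.15,-0.14],"claw":0.088},{"rotation":[0,0,0],"travel":[0,0.22,-0.14],"claw":0.088},{"rotation":[0,0,0],"travel":[0,0.22,-0.14],"claw":0.088},{"rotation":[0,0,0],"travel":[0,0.22,-0.14],"claw":0.088}]'
python3 - <<'E'
from h import *
a=snap('scene','s3')['pixels'][200:300,270:380][:,:,::-1]; b=snap('top','t3')['pixels'][220:270,340:390][:,:,::-1]
cv2.imwrite('pics/c5.png',np.hstack([cv2.resize(a,(440,400),interpolation=2),cv2.resize(b,(350,350),interpolation=2)[:,:] if 0 else cv2.resize(b,(350,400),interpolation=2)]))
E
```

```text
t: 11.38
eef_pos: [436.5, 76.7, 147.7]
tcp_rot: [0.001, -0.0, 1.0, 0.0]
ft_force: [0.1, -0.1, -0.2]
width: 88.4
finger_force: 0.0
```

View pics/c5.png

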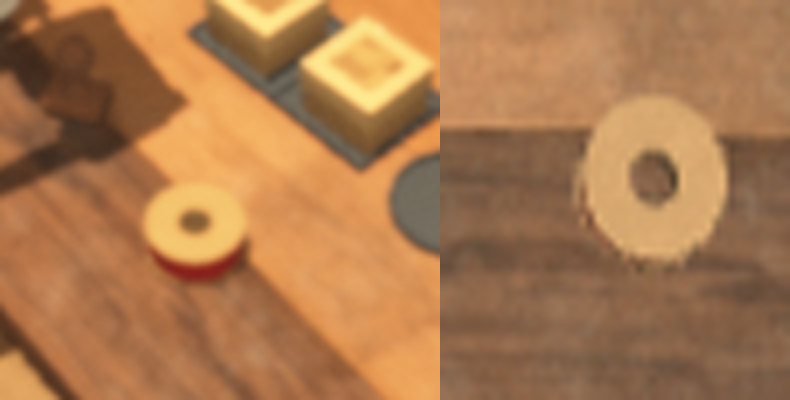

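```bash
python3 - <<'E'
from h import *
c=load('t3');sc=load('s3');c2=load('t2')
def tri(a,b):
    o1,d1=ray(c,*a);o2,d2=ray(sc,*b)
    s=np.linalg.lstsq(np.array([d1,-d2]).T,o2-o1,rcond=None)[0];print((o1+d1*s[0]).round(1),(o2+d2*s[1]).round(1))
tri((370.3,242.1),(318.6,255.2))
print(at(c,370.3,242.1,26))
s=monitor.get_obs();print(s['eef_pos'],s['finger_force'],s['t'])
E
```

```text
[ 437.2 -145.    28.1] [ 438.2 -145.4   28.3]
[ 437.46353419 -145.20277039   26.        ]
[437.09893042  78.06651075 148.34480081] 0.0 11.475
```

```bash
python3 -m pendant '[{"rotation":[0,0,0],"travel":[0,-0.2236,0],"claw":0.088},{"rotation":[0,0,0],"travel":[0,-0.2236,0.0],"claw":0.088},{"rotation":[0,0,0],"travel":[0,-0.2236,0],"claw":0.088},{"rotation":[0,0,0],"travel":[0,-0.2236,0.04],"claw":0.088},{"rotation":[0,0,0],"travel":[0,-0.2236,0.1],"claw":0.088},{"rotation":[0,0,0],"travel":[0,-0.2236,0.1],"claw":0.088}]' 15
python3 -c "
from h import *
go(437.5,-145.2,4,0)"
```

```text
t: 12.22
eef_pos: [431.8, -147.5, 42.3]
tcp_rot: [-0.005, 0.001, 1.0, 0.003]
ft_force: [0.2, 0.6, 0.8]
width: 88.0
finger_force: 0.0
at [ 431.8 -147.5   42.3] w 88.0 t 12.225 travel [-0.0061  0.0021  0.0382] rot [ 0.37 -0.58 -0.13]
```

```bash
python3 -m pendant '[{"rotation":[0,0,0],"travel":[0,0,0],"claw":0.088},{"rotation":[0,0,0],"travel":[0,0,0.02],"claw":0.088},{"rotation":[0,0,0],"travel":[0,0,0.044],"claw":0.088},{"rotation":[0,0,0],"travel":[0,0,0.044],"claw":0.088},{"rotation":[0,0,0],"travel":[0,0,0.044],"claw":0.075},{"rotation":[0,0,0],"travel":[0,0,0.044],"claw":0.067}]'
python3 -m pendant '[{"rotation":[0,0,0],"travel":[0,0,0],"claw":0.063},{"rotation":[0,0,0],"travel":[0,0,0],"claw":0.063},{"rotation":[0,0,0],"travel":[0,0,0],"claw":0.063}]' 15
python3 -c "
from h import *
go(437.5,-145.2,4,0)"
```

```text
t: 12.98
eef_pos: [437.8, -149.4, 4.5]
tcp_rot: [0.001, -0.0, 1.0, -0.001]
ft_force: [0.8, 2.4, 5.1]
width: 69.9
finger_force: 2.7
t: 13.35
eef_pos: [437.5, -148.7, 4.2]
tcp_rot: [0.001, 0.0, 1.0, 0.0]
ft_force: [-0.9, 5.1, 8.7]
width: 63.0
finger_force: 4.6
at [ 437.5 -148.7    4.2] w 63.0 t 13.35 travel [0.     0.0035 0.0002] rot [ 0.03  0.1  -0.02]
```

```bash
python3 -m pendant '[{"rotation":[0,0,0],"travel":[0,0,0],"claw":0.05},{"rotation":[0,0,0],"travel":[0,0,0],"claw":0.05},{"rotation":[0,0,0],"travel":[0,0,0],"claw":0.05}]' 15
python3 - <<'E'
from h import *
go(437.5,-145.2,4,0)
a=snap('scene','s4')['pixels'][200:300,270:380][:,:,::-1]
cv2.imwrite('pics/c6.png',cv2.resize(a,(660,600),interpolation=2))
E
```

```text
t: 13.72
eef_pos: [438.3, -149.3, 4.8]
tcp_rot: [0.002, 0.0, 1.0, -0.0]
ft_force: [-0.8, 4.4, 13.5]
width: 50.2
finger_force: 6.9
at [ 438.3 -149.3    4.8] w 50.2 t 13.725 travel [0.0008 0.0041 0.0008] rot [-0.05  0.17 -0.01]
```

View pics/c6.png

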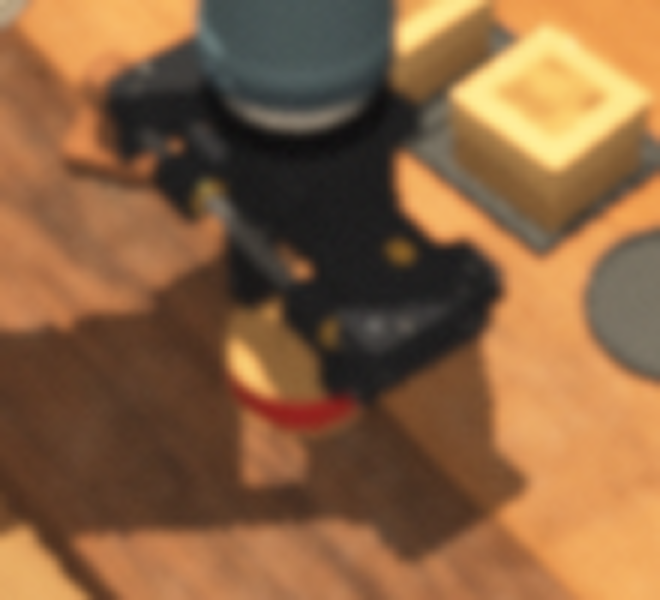

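The fingers appear to have closed on top of the flange at crop (260,330), so the tips sit higher than the TCP when open. I'll open and go lower in steps, watching the force.

```bash
python3 -m pendant '[{"rotation":[0,0,0],"travel":[0,0,-0.03],"claw":0.08},{"rotation":[0,0,0],"travel":[0,0,-0.03],"claw":0.08},{"rotation":[0,0,0],"travel":[0,0,-0.03],"claw":0.08},{"rotation":[0,0,0],"travel":[0,0,-0.03],"claw":0.08}]' 15
python3 - <<'E'
from h import *
go(437.5,-145.2,0,0)
c=snap('scene','s5');a=c['pixels'][200:300,270:380][:,:,::-1]
cv2.imwrite('pics/c7.png',cv2.resize(a,(660,600),interpolation=2))
for z in(30,40,50):
  for y in(-40,40): print(z,y,(proj(c,[437.5,-145.2+y,z])-[270,200])*6)
E
```

```text
t: 14.28
eef_pos: [436.0, -148.7, 32.0]
tcp_rot: [-0.001, 0.0, 1.0, 0.0]
ft_force: [-1.9, 0.2, 0.6]
width: 80.0
finger_force: 0.0
at [ 436.  -148.7   32. ] w 80.0 t 14.275 travel [-0.0016  0.0035  0.032 ] rot [ 0.04 -0.06 -0.02]
30 -40 [346.45881092 387.29702467]
30 40 [235.43987372 273.10840443]
40 -40 [346.65067328 372.50993904]
40 40 [235.00551061 258.2397457 ]
50 -40 [346.8447151  357.55011623]
50 40 [234.56631587 243.20424945]
```

View pics/c7.png

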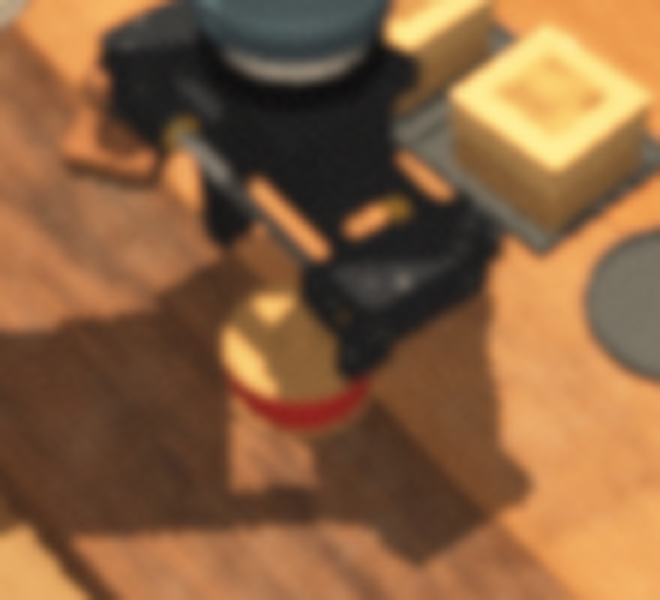

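Fingertip ends are at crop (350,372) and (222,245), which puts them at about z 40–48 with the TCP at 32. The open tips are therefore about 10–14 mm above the TCP. I'll go to a TCP z of about −5 and correct y by +3.5 mm.

```bash
python3 -m pendant '[{"rotation":[0,0,0],"travel":[-0.001,0.0035,0],"claw":0.084},{"rotation":[0,0,0],"travel":[-0.001,0.0035,0.02],"claw":0.084},{"rotation":[0,0,0],"travel":[-0.001,0.0035,0.031],"claw":0.084},{"rotation":[0,0,0],"travel":[-0.001,0.0035,0.037],"claw":0.084},{"rotation":[0,0,0],"travel":[-0.001,0.0035,0.037],"claw":0.084}]' 20
python3 -m pendant '[{"rotation":[0,0,0],"travel":[0,0,0],"claw":0.072},{"rotation":[0,0,0],"travel":[0,0,0],"claw":0.06},{"rotation":[0,0,0],"travel":[0,0,0],"claw":0.06},{"rotation":[0,0,0],"travel":[0,0,0],"claw":0.06}]' 20
python3 -c "
from h import *
go(437.5,-145.2,0,0)"
```

```text
t: 14.95
eef_pos: [437.3, -145.3, -4.6]
tcp_rot: [-0.0, 0.0, 1.0, 0.0]
ft_force: [-0.5, 0.4, -0.3]
width: 84.0
finger_force: 0.0
t: 15.45
eef_pos: [437.9, -145.8, -3.9]
tcp_rot: [0.0, 0.0, 1.0, -0.0]
ft_force: [-0.3, -0.7, 3.3]
width: 61.8
finger_force: 20.0
at [ 437.9 -145.8   -3.9] w 61.8 t 15.45 travel [ 0.0004  0.0006 -0.0039] rot [-0.03  0.04 -0.01]
```

```bash
python3 -m pendant '[{"rotation":[0,0,0],"travel":[0,0,-0.015],"claw":0.056},{"rotation":[0,0,0],"travel":[0,0,-0.04],"claw":0.056},{"rotation":[0,0,0],"travel":[0,0,-0.06],"claw":0.056},{"rotation":[0,0,0],"travel":[0,0,-0.06],"claw":0.056}]' 20
python3 - <<'E'
from h import *
go(590,-321.5,56,0)
c=snap('scene','s6');a=c['pixels'][185:285,270:380][:,:,::-1]
cv2.imwrite('pics/c8.png',cv2.resize(a,(660,600),interpolation=2))
E
```

```text
t: 15.95
eef_pos: [438.9, -146.3, 57.7]
tcp_rot: [0.002, 0.0, 1.0, -0.001]
ft_force: [-0.5, 0.7, -0.7]
width: 61.5
finger_force: 20.0
at [ 438.9 -146.3   57.7] w 61.5 t 15.95 travel [-0.1511 -0.1752  0.0026] rot [-0.12  0.19 -0.  ]
```

View pics/c8.png

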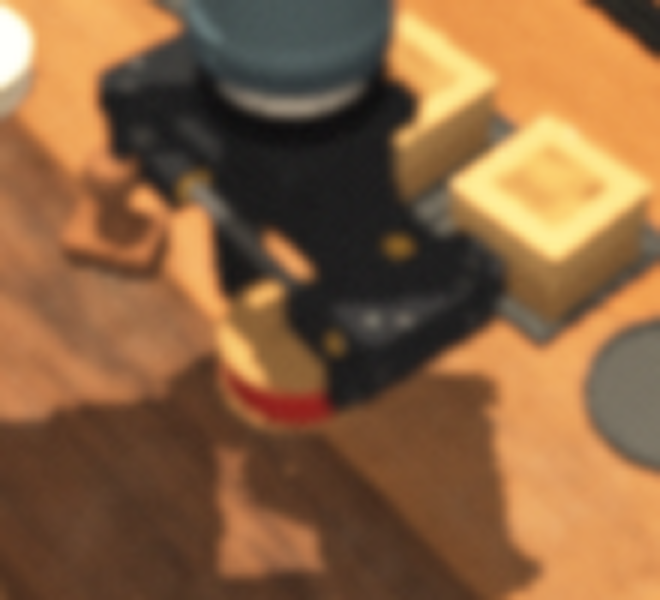

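The spool is lifted and level. I'll carry it to the dish on the −y side.

```bash
python3 -m pendant '[{"rotation":[0,0,0],"travel":[-0.151,-0.175,0],"claw":0.056},{"rotation":[0,0,0],"travel":[-0.151,-0.175,0],"claw":0.056},{"rotation":[0,0,0],"travel":[-0.151,-0.175,0],"claw":0.056},{"rotation":[0,0,0],"travel":[-0.151,-0.175,0],"claw":0.056},{"rotation":[0,0,0],"travel":[-0.151,-0.175,0],"claw":0.056},{"rotation":[0,0,0],"travel":[-0.151,-0.175,0.02],"claw":0.056},{"rotation":[0,0,0],"travel":[-0.151,-0.175,0.02],"claw":0.056}]'
python3 -c "
from h import *
go(589.5,-321,7,0)"
```

```text
t: 16.88
eef_pos: [585.7, -317.6, 32.1]
tcp_rot: [-0.003, -0.0, 1.0, 0.002]
ft_force: [-0.6, 0.2, -0.7]
width: 61.8
finger_force: 20.0
at [ 585.7 -317.6   32.1] w 61.8 t 16.875 travel [-0.0039 -0.0035  0.025 ] rot [ 0.25 -0.31  0.02]
```

```bash
python3 -m pendant '[{"rotation":[0,0,0],"travel":[-0.001,0,0.015],"claw":0.056},{"rotation":[0,0,0],"travel":[-0.001,0,0.024],"claw":0.056},{"rotation":[0,0,0],"travel":[-0.001,0,0.027],"claw":0.056},{"rotation":[0,0,0],"travel":[-0.001,0,0.027],"claw":0.056}]'
python3 -c "
from h import *
go(589.5,-321,5,0)"
```

```text
t: 17.38
eef_pos: [589.5, -320.5, 8.6]
tcp_rot: [-0.0, 0.0, 1.0, 0.0]
ft_force: [-0.2, -0.2, -0.2]
width: 61.3
finger_force: 20.0
at [ 589.5 -320.5    8.6] w 61.3 t 17.375 travel [-0.     -0.0005  0.0036] rot [ 0.01 -0.01 -0.01]
```

```bash
python3 -m pendant '[{"rotation":[0,0,0],"travel":[0,0,0.002],"claw":0.056},{"rotation":[0,0,0],"travel":[0,0,0.004],"claw":0.056},{"rotation":[0,0,0],"travel":[0,0,0.004],"claw":0.056}]'
python3 -m pendant '[{"rotation":[0,0,0],"travel":[0,0,0.001],"claw":0.056},{"rotation":[0,0,0],"travel":[0,0,0.002],"claw":0.056},{"rotation":[0,0,0],"travel":[0,0,0.002],"claw":0.056}]'
```

```text
t: 17.75
eef_pos: [589.5, -320.6, 4.7]
tcp_rot: [-0.0, 0.0, 1.0, 0.0]
ft_force: [0.5, 0.1, -0.3]
width: 61.8
finger_force: 20.0
t: 18.12
eef_pos: [589.4, -320.5, 2.6]
tcp_rot: [-0.0, 0.0, 1.0, 0.0]
ft_force: [-0.5, -0.6, -1.0]
width: 61.5
finger_force: 20.0
```

```bash
python3 -m pendant '[{"rotation":[0,0,0],"travel":[0,0,0.001],"claw":0.056},{"rotation":[0,0,0],"travel":[0,0,0.002],"claw":0.056},{"rotation":[0,0,0],"travel":[0,0,0.002],"claw":0.056}]'
python3 -m pendant '[{"rotation":[0,0,0],"travel":[0,0,0],"claw":0.074},{"rotation":[0,0,0],"travel":[0,0,0],"claw":0.08},{"rotation":[0,0,0],"travel":[0,0,0],"claw":0.08},{"rotation":[0,0,0],"travel":[0,0,0],"claw":0.08},{"rotation":[0,0,0],"travel":[0,0,-0.03],"claw":0.08},{"rotation":[0,0,0],"travel":[0,0,-0.08],"claw":0.088},{"rotation":[0,0,0],"travel":[0,0,-0.11],"claw":0.088}]'
python3 -c "
from h import *
go(453,150.3,110,0)"
```

```text
t: 18.5
eef_pos: [589.4, -320.5, 0.6]
tcp_rot: [-0.0, 0.0, 1.0, 0.0]
ft_force: [-0.7, 0.2, 0.2]
width: 61.5
finger_force: 20.0
t: 19.38
eef_pos: [590.4, -321.2, 113.5]
tcp_rot: [0.001, 0.0, 1.0, -0.001]
ft_force: [0.2, 0.2, -0.5]
width: 87.9
finger_force: 0.0
at [ 590.4 -321.2  113.5] w 87.9 t 19.375 travel [0.1375 0.4715 0.0023] rot [-0.11  0.13 -0.01]
```

```bash
python3 -m pendant '[{"rotation":[0,0,0],"travel":[0.1375,0.4715,0],"claw":0.084},{"rotation":[0,0,0],"travel":[0.1375,0.4715,0],"claw":0.084},{"rotation":[0,0,0],"travel":[0.1375,0.4715,0],"claw":0.084},{"rotation":[0,0,0],"travel":[0.1375,0.4715,0],"claw":0.084},{"rotation":[0,0,0],"travel":[0.1375,0.4715,0],"claw":0.084},{"rotation":[0,0,0],"travel":[0.1375,0.4715,0],"claw":0.084},{"rotation":[0,0,0],"travel":[0.1375,0.4715,0],"claw":0.084},{"rotation":[0,0,0],"travel":[0.1375,0.4715,0],"claw":0.084}]'
python3 -m pendant '[{"rotation":[0,0,0],"travel":[0,0,0],"claw":0.084},{"rotation":[0,0,0],"travel":[0,0,0.05],"claw":0.084},{"rotation":[0,0,0],"travel":[0,0,0.08],"claw":0.084},{"rotation":[0,0,0],"travel":[0,0,0.08],"claw":0.084},{"rotation":[0,0,0],"travel":[0,0,0.08],"claw":0.084}]'
python3 - <<'E'
from h import *
go(453,150.3,-4,0)
c=snap('top','t7');p=c['pixels'];hsv=cv2.cvtColor(p,cv2.COLOR_RGB2HSV)
m=((hsv[:,:,1]<125)&(hsv[:,:,2]>150)).astype('u1');m[:182]=0;m[212:]=0;m[:,:310]=0;m[:,445:]=0
for k in cv2.findContours(m,0,1)[0]:
    if cv2.contourArea(k)>80:
        q=cv2.minAreaRect(k);print(q,at(c,*q[0],29 if q[0][0]>390 else 50).round(1))
E
```

```text
t: 20.38
eef_pos: [451.3, 153.0, 111.1]
tcp_rot: [0.0, -0.0, 1.0, 0.0]
ft_force: [0.2, -0.3, 0.5]
width: 83.8
finger_force: 0.0
t: 21.0
eef_pos: [453.3, 150.4, 31.8]
tcp_rot: [0.001, 0.001, 1.0, -0.0]
ft_force: [0.2, -0.7, 0.3]
width: 83.9
finger_force: 0.0
at [453.3 150.4  31.8] w 83.9 t 21.0 travel [ 0.0004 -0.0001  0.0358] rot [-0.    0.08 -0.06]
((424.5, 196.0), (18.0, 19.0), 90.0) [ 590.2 -321.5   29. ]
((363.0, 190.5), (17.0, 22.0), 90.0) [ 599.8 -121.    50. ]
((331.5, 191.5), (19.0, 21.0), 90.0) [594.8 -20.2  50. ]
```

```bash
python3 -m pendant '[{"rotation":[0,0,0],"travel":[0,0,0.02],"claw":0.084},{"rotation":[0,0,0],"travel":[0,0,0.036],"claw":0.084},{"rotation":[0,0,0],"travel":[0,0,0.036],"claw":0.084},{"rotation":[0,0,0],"travel":[0,0,0.036],"claw":0.072},{"rotation":[0,0,0],"travel":[0,0,0.036],"claw":0.056},{"rotation":[0,0,0],"travel":[0,0,0.036],"claw":0.056},{"rotation":[0,0,0],"travel":[0,0,0.036],"claw":0.056},{"rotation":[0,0,0],"travel":[0,0,0.036],"claw":0.056}]' 20
python3 -c "
from h import *
go(597.8,-220.5,80,0)"
```

```text
t: 22.05
eef_pos: [452.7, 151.1, -4.8]
tcp_rot: [0.001, 0.0, 1.0, 0.0]
ft_force: [-0.8, 0.6, 5.1]
width: 62.4
finger_force: 20.0
at [452.7 151.1  -4.8] w 62.4 t 22.05 travel [-0.1453 -0.3715 -0.0847] rot [ 0.    0.06 -0.01]
```

```bash
python3 -m pendant '[{"rotation":[0,0,0],"travel":[0,0,-0.03],"claw":0.056},{"rotation":[0,0,0],"travel":[0,0,-0.09],"claw":0.056},{"rotation":[0,0,0],"travel":[-0.04,-0.1,-0.09],"claw":0.056},{"rotation":[0,0,0],"travel":[-0.145,-0.3715,-0.09],"claw":0.056},{"rotation":[0,0,0],"travel":[-0.145,-0.3715,-0.09],"claw":0.056},{"rotation":[0,0,0],"travel":[-0.145,-0.3715,-0.09],"claw":0.056},{"rotation":[0,0,0],"travel":[-0.145,-0.3715,-0.09],"claw":0.056},{"rotation":[0,0,0],"travel":[-0.145,-0.3715,-0.09],"claw":0.056}]' 20
python3 -m pendant '[{"rotation":[0,0,0],"travel":[0,0,0],"claw":0.056},{"rotation":[0,0,0],"travel":[0,0,0],"claw":0.056},{"rotation":[0,0,0],"travel":[0,0,0],"claw":0.056}]'
python3 -c "
from h import *
go(597.8,-220.5,0,0)"
```

```text
t: 23.05
eef_pos: [588.4, -200.1, 84.1]
tcp_rot: [-0.0, 0.0, 1.0, 0.0]
ft_force: [0.5, 0.5, 0.1]
width: 62.3
finger_force: 20.0
t: 23.42
eef_pos: [587.7, -196.7, 84.3]
tcp_rot: [-0.001, -0.001, 1.0, 0.0]
ft_force: [1.2, -0.7, -0.6]
width: 62.2
finger_force: 20.0
at [ 587.7 -196.7   84.3] w 62.2 t 23.425 travel [-0.0101 -0.0239  0.0842] rot [ 0.05 -0.07  0.07]
```

```bash
python3 -m pendant '[{"rotation":[0,0,0],"travel":[-0.01,-0.024,0],"claw":0.056},{"rotation":[0,0,0],"travel":[-0.01,-0.024,0.03],"claw":0.056},{"rotation":[0,0,0],"travel":[-0.01,-0.024,0.06],"claw":0.056},{"rotation":[0,0,0],"travel":[-0.01,-0.024,0.076],"claw":0.056},{"rotation":[0,0,0],"travel":[-0.01,-0.024,0.076],"claw":0.056},{"rotation":[0,0,0],"travel":[-0.01,-0.024,0.076],"claw":0.056}]'
python3 -c "
from h import *
go(597.8,-220.5,0,0)"
```

```text
t: 24.18
eef_pos: [599.3, -222.4, 10.0]
tcp_rot: [0.001, -0.0, 1.0, -0.0]
ft_force: [0.7, -0.3, -0.3]
width: 62.3
finger_force: 20.0
at [ 599.3 -222.4   10. ] w 62.3 t 24.175 travel [0.0015 0.0019 0.01  ] rot [-0.05  0.09  0.02]
```

```bash
python3 -m pendant '[{"rotation":[0,0,0],"travel":[0.001,0.001,0.004],"claw":0.056},{"rotation":[0,0,0],"travel":[0.001,0.001,0.007],"claw":0.056},{"rotation":[0,0,0],"travel":[0.001,0.001,0.0095],"claw":0.056},{"rotation":[0,0,0],"travel":[0.001,0.001,0.0095],"claw":0.056}]'
python3 -m pendant '[{"rotation":[0,0,0],"travel":[0,0,0],"claw":0.074},{"rotation":[0,0,0],"travel":[0,0,0],"claw":0.08},{"rotation":[0,0,0],"travel":[0,0,0],"claw":0.08},{"rotation":[0,0,0],"travel":[0,0,0],"claw":0.08},{"rotation":[0,0,0],"travel":[0,0,-0.03],"claw":0.08},{"rotation":[0,0,0],"travel":[0,0,-0.08],"claw":0.07},{"rotation":[0,0,0],"travel":[0,0,-0.13],"claw":0.06}]'
python3 -c "
from h import *
go(447,6.5,120,0)"
```

```text
t: 24.68
eef_pos: [597.2, -221.3, -1.0]
tcp_rot: [-0.0, 0.0, 1.0, 0.0]
ft_force: [0.1, -0.5, 0.4]
width: 62.4
finger_force: 20.0
t: 25.55
eef_pos: [597.1, -221.2, 130.3]
tcp_rot: [-0.0, 0.0, 1.0, 0.0]
ft_force: [0.3, 0.6, -0.2]
width: 62.3
finger_force: 0.0
at [ 597.1 -221.2  130.3] w 62.3 t 25.55 travel [0.1501 0.2276 0.0105] rot [ 0.02 -0.04 -0.02]
```

```bash
python3 -m pendant '[{"rotation":[0,0,0],"travel":[0.15,0.2275,0],"claw":0.06},{"rotation":[0,0,0],"travel":[0.15,0.2275,0],"claw":0.06},{"rotation":[0,0,0],"travel":[0.15,0.2275,0],"claw":0.06},{"rotation":[0,0,0],"travel":[0.15,0.2275,0],"claw":0.06},{"rotation":[0,0,0],"travel":[0.15,0.2275,0],"claw":0.06},{"rotation":[0,0,0],"travel":[0.15,0.2275,0],"claw":0.06},{"rotation":[0,0,0],"travel":[0.15,0.2275,0],"claw":0.06}]'
python3 -c "
from h import *
go(447,6.5,28,0)
c=snap('top','t8')"
```

```text
t: 26.42
eef_pos: [448.8, 5.1, 129.7]
tcp_rot: [0.001, 0.0, 1.0, -0.0]
ft_force: [0.2, -0.9, -0.3]
width: 59.7
finger_force: 0.0
at [448.8   5.1 129.7] w 59.7 t 26.425 travel [0.002  0.0015 0.1017] rot [-0.05  0.09 -0.04]
```

```bash
python3 -m pendant '[{"rotation":[0,0,0],"travel":[0.001,0.001,0.05],"claw":0.06},{"rotation":[0,0,0],"travel":[0.001,0.001,0.08],"claw":0.06},{"rotation":[0,0,0],"travel":[0.001,0.001,0.101],"claw":0.06},{"rotation":[0,0,0],"travel":[0.001,0.001,0.101],"claw":0.06},{"rotation":[0,0,0],"travel":[0.001,0.001,0.101],"claw":0.02},{"rotation":[0,0,0],"travel":[0.001,0.001,0.101],"claw":0.02},{"rotation":[0,0,0],"travel":[0.001,0.001,0.101],"claw":0.02},{"rotation":[0,0,0],"travel":[0.001,0.001,0.101],"claw":0.02}]' 15
python3 -c "
from h import *
go(590,144.5,90,0)"
```

```text
t: 27.48
eef_pos: [447.0, 7.1, 28.9]
tcp_rot: [0.001, 0.0, 1.0, -0.0]
ft_force: [0.3, 0.0, 3.6]
width: 25.9
finger_force: 15.0
at [447.    7.1  28.9] w 25.9 t 27.475 travel [-0.1431  0.1374 -0.061 ] rot [-0.02  0.07 -0.01]
```

```bash
python3 -m pendant '[{"rotation":[0,0,0],"travel":[0,0,-0.03],"claw":0.02},{"rotation":[0,0,0],"travel":[0,0,-0.05],"claw":0.02},{"rotation":[0,0,0],"travel":[-0.143,0.137,-0.05],"claw":0.02},{"rotation":[0,0,0],"travel":[-0.143,0.137,-0.05],"claw":0.02},{"rotation":[0,0,0],"travel":[-0.143,0.137,-0.05],"claw":0.02},{"rotation":[0,0,0],"travel":[-0.143,0.137,-0.05],"claw":0.02},{"rotation":[0,0,0],"travel":[-0.143,0.137,-0.05],"claw":0.02},{"rotation":[0,0,0],"travel":[-0.143,0.137,-0.05],"claw":0.02}]' 15
python3 -c "
from h import *
go(590.5,144.5,32,0)"
```

```text
t: 28.48
eef_pos: [588.2, 143.2, 77.9]
tcp_rot: [-0.001, 0.0, 1.0, -0.0]
ft_force: [0.1, -0.1, -0.3]
width: 25.7
finger_force: 15.0
at [588.2 143.2  77.9] w 25.7 t 28.475 travel [-0.0023  0.0013  0.0459] rot [-0.02 -0.09 -0.05]
```

```bash
python3 -m pendant '[{"rotation":[0,0,0],"travel":[-0.001,0.001,0.02],"claw":0.02},{"rotation":[0,0,0],"travel":[-0.001,0.001,0.036],"claw":0.02},{"rotation":[0,0,0],"travel":[-0.001,0.001,0.042],"claw":0.02},{"rotation":[0,0,0],"travel":[-0.001,0.001,0.045],"claw":0.02},{"rotation":[0,0,0],"travel":[-0.001,0.001,0.045],"claw":0.02},{"rotation":[0,0,0],"travel":[-0.001,0.001,0.045],"claw":0.02}]'
python3 - <<'E'
from h import *
go(590.5,144.5,32,0)
c=snap('scene','s9');a=c['pixels'][130:290,220:420][:,:,::-1]
cv2.imwrite('pics/c9.png',cv2.resize(a,(740,592),interpolation=2))
E
```

```text
t: 29.22
eef_pos: [590.8, 145.2, 33.7]
tcp_rot: [0.0, 0.0, 1.0, 0.0]
ft_force: [-0.7, 0.7, -0.8]
width: 26.1
finger_force: 15.0
at [590.8 145.2  33.7] w 26.1 t 29.225 travel [ 0.0003 -0.0007  0.0017] rot [ 0.    0.04 -0.  ]
```

View pics/c9.png

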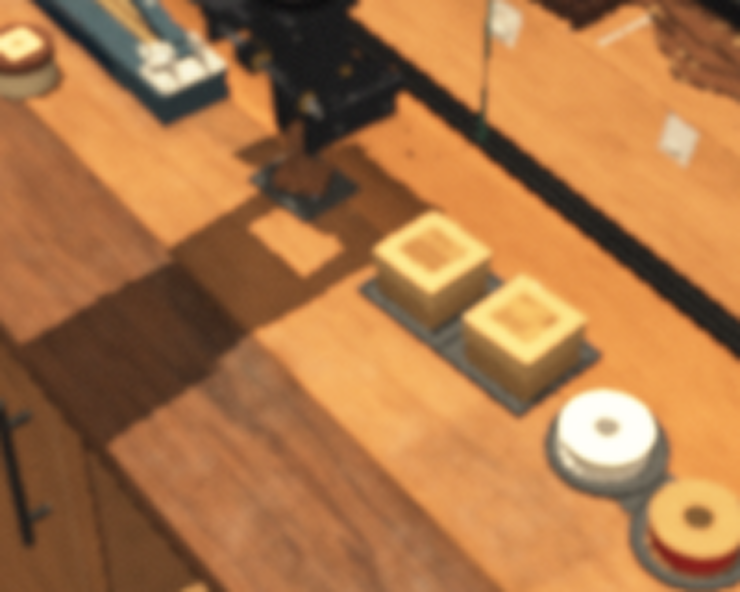

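All five are over their places: stamp at crop (305,180), boxes at (430,270) and (525,335), spools at (605,435) and (695,525). I'll lower the stamp about 1.5 mm, release it and retreat.

```bash
python3 -m pendant '[{"rotation":[0,0,0],"travel":[0,0,0.0015],"claw":0.02},{"rotation":[0,0,0],"travel":[0,0,0.002],"claw":0.02},{"rotation":[0,0,0],"travel":[0,0,0.002],"claw":0.05},{"rotation":[0,0,0],"travel":[0,0,0.002],"claw":0.055},{"rotation":[0,0,0],"travel":[0,0,0.002],"claw":0.055},{"rotation":[0,0,0],"travel":[0,0,-0.04],"claw":0.055},{"rotation":[0,0,0],"travel":[0,0,-0.1],"claw":0.055},{"rotation":[0,0,0],"travel":[0,0,-0.13],"claw":0.055}]'
python3 -m pendant '[{"rotation":[0,0,0],"travel":[0.2,0.2,-0.03],"claw":0.055},{"rotation":[0,0,0],"travel":[0.2,0.2,-0.03],"claw":0.055},{"rotation":[0,0,0],"travel":[0.2,0.2,-0.03],"claw":0.055},{"rotation":[0,0,0],"travel":[0.2,0.2,-0.03],"claw":0.055},{"rotation":[0,0,0],"travel":[0.2,0.2,-0.03],"claw":0.055},{"rotation":[0,0,0],"travel":[0.2,0.2,-0.03],"claw":0.055},{"rotation":[0,0,0],"travel":[0.2,0.2,-0.03],"claw":0.055}]'
python3 - <<'E'
from h import *
c=snap('top','t9');a=c['pixels'][150:275,170:480][:,:,::-1]
s=snap('scene','s10')['pixels'][140:340,230:490][:,:,::-1]
cv2.imwrite('pics/f.png',np.vstack([cv2.resize(a,(620,250),interpolation=2),cv2.resize(s,(620,340),interpolation=2)]))
for n,X in [('b1',(600.5,-24.5,50)),('b2',(607.7,-113.3,50)),('s1',(597.6,-223.2,25)),('s3',(589.6,-318.8,29)),('st',(590,144.6,60))]: print(n,((proj(c,X)-[170,150])*2).round(1))
E
```

```text
t: 30.28
eef_pos: [592.1, 145.2, 166.8]
tcp_rot: [0.002, 0.0, 1.0, 0.0]
ft_force: [0.7, 0.5, 0.1]
width: 54.9
finger_force: 0.0
t: 31.15
eef_pos: [391.0, 344.7, 193.1]
tcp_rot: [0.0, 0.0, 1.0, -0.0]
ft_force: [0.0, 0.2, -0.5]
width: 55.3
finger_force: 0.0
b1 [325.7  79.6]
b2 [381.2  76.1]
s1 [447.5  87.3]
s3 [507.3  92.3]
st [219.4  82.7]
```

View pics/f.png

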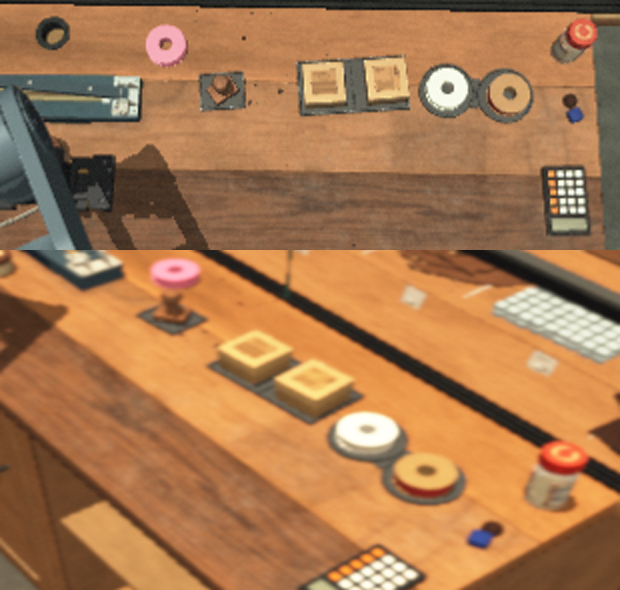

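All five look seated. I'll do one numeric check of the box tops before handing in.

```bash
python3 - <<'E'
from h import *
c=load('t9');p=c['pixels'];hsv=cv2.cvtColor(p,cv2.COLOR_RGB2HSV);S=hsv[:,:,1].astype(int);V=hsv[:,:,2].astype(int)
m=((S>60)&(V>90)).astype('u1')
def rep(n,b,z,tray,th):
    k=np.zeros_like(m);x0,y0,x1,y1=b;k[y0:y1,x0:x1]=m[y0:y1,x0:x1] if n!='s1' else ((S<60)&(V>150))[y0:y1,x0:x1]
    k=cv2.convexHull(max(cv2.findContours(k,0,1)[0],key=cv2.contourArea));q=np.array([at(c,*a[0],z)[:2] for a in k],'f4');r=cv2.minAreaRect(q)
    t=np.radians(th);d=np.array(r[0])-tray;print(n,np.round(r,1) if 0 else [np.round(i,1) for i in r],'in tray',(d@[np.cos(t),np.sin(t)]).round(1),(d@[-np.sin(t),np.cos(t)]).round(1))
bt=(604.1,-68.9);rt=(593.6,-271)
rep('b1',(320,180,345,204),50,bt,4.6);rep('b2',(350,179,374,203),48,bt,4.6)
rep('s1',(380,180,406,208),25,rt,-4.8);rep('s3',(411,183,437,210),29,rt,-4.8)
E
```

```text
b1 [array([596.7, -18.6]), array([72.9, 70.4]), np.float64(0.9)] in tray -3.4 50.7
b2 [array([ 602.1, -118.7]), array([73., 71.]), np.float64(0.9)] in tray -5.9 -49.5
s1 [array([ 596.5, -220.7]), array([67.2, 65.7]), np.float64(0.9)] in tray -1.3 50.3
s3 [array([ 590.5, -320.2]), array([86.8, 82.1]), np.float64(0.9)] in tray 1.0 -49.3
```

```bash
python3 -c "
from rig import ticket
print(ticket.job_done())"
```

```text
the job is handed in; nothing more can be done
None
```

I handed the job in at about 31 s: one spool in each dish, one gift box in each bay and the stamp in its small tray. The last pictures put the spools and boxes within about 6 mm of their centres, the stamp (not measured) looked seated, and the arm never went near the tin or the calculator.

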